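Put the piled-up hole saws back in their nests

TASK

Somebody left the hole saws in two piles on the bench: take the piles apart and stand each saw, teeth down, flat in the recess of the storage block made for its diameter (each recess is a little wider than its own saw), and put the wooden plug in the grey scrap tray. Set the saws down, do not drop them or let them fall, and leave the screw box and the glue bottle where they are.

Things in the scene. Friction and masses are not known exactly. Their poses are not given: they have to be found in the camera images.
- saw_64: plain steel hole saw, a cup-shaped cylinder 64 mm in diameter and 42 mm tall, standing on its teeth with the closed flat end up; nominally 190 g. It is the bottom of one of the two piles, standing on the bench. It may be either pile. Origin: centre of its underside (tooth end), z up along its axis.
- saw_51: plain steel hole saw, a cup-shaped cylinder 51 mm in diameter and 42 mm tall, standing on its teeth with the closed flat end up; nominally 150 g. It is the bottom of one of the two piles, standing on the bench. It may be either pile. Origin: centre of its underside (tooth end), z up along its axis.
- saw_38: plain steel hole saw, a cup-shaped cylinder 38 mm in diameter and 42 mm tall, standing on its teeth with the closed flat end up; nominally 100 g. It is the upper saw of one of the two piles (on the 64 mm or on the 51 mm saw). The wooden plug stands on it. Origin: centre of its underside (tooth end), z up along its axis.
- saw_25: plain steel hole saw, a cup-shaped cylinder 25 mm in diameter and 42 mm tall, standing on its teeth with the closed flat end up; nominally 60 g. It is the upper saw of one of the two piles (on the 64 mm or on the 51 mm saw). Origin: centre of its underside (tooth end), z up along its axis.
- plug: loose round wooden plug cut out by a saw, 28 mm in diameter, 18 mm tall, 12 g, standing on the 38 mm hole saw. Origin: centre of its underside, z along its axis.
- nest_64: storage block for the 64 mm hole saw: brown wooden square 96 x 96 mm, 14 mm high, fixed to the bench, with a round flat-bottomed recess in the middle, 77 mm in diameter and 6 mm deep (13 mm wider than its saw); the recess floor, of paler wood, is 8 mm above the bench. The four blocks differ only in the width of the recess. Origin: centre of the block's underside, on the bench; z up.
- nest_51: storage block for the 51 mm hole saw: brown wooden square 96 x 96 mm, 14 mm high, fixed to the bench, with a round flat-bottomed recess in the middle, 64 mm in diameter and 6 mm deep (13 mm wider than its saw); the recess floor, of paler wood, is 8 mm above the bench. The four blocks differ only in the width of the recess. Origin: centre of the block's underside, on the bench; z up.
- nest_38: storage block for the 38 mm hole saw: brown wooden square 96 x 96 mm, 14 mm high, fixed to the bench, with a round flat-bottomed recess in the middle, 51 mm in diameter and 6 mm deep (13 mm wider than its saw); the recess floor, of paler wood, is 8 mm above the bench. The four blocks differ only in the width of the recess. Origin: centre of the block's underside, on the bench; z up.
- nest_25: storage block for the 25 mm hole saw: brown wooden square 96 x 96 mm, 14 mm high, fixed to the bench, with a round flat-bottomed recess in the middle, 38 mm in diameter and 6 mm deep (13 mm wider than its saw); the recess floor, of paler wood, is 8 mm above the bench. The four blocks differ only in the width of the recess. Origin: centre of the block's underside, on the bench; z up.
- scrap_tray: scrap tray, the only grey open box: 100 x 100 mm outside, 32 mm high, walls and floor 4 mm thick, fixed to the bench. Origin: centre of its underside, on the bench; z up, x and y along its sides.
- screw_box: bystander: closed cardboard box, 50 x 65 x 40 mm high, loose, between the blocks. Origin: centre of its underside.
- glue: bystander: white glue bottle with an orange cap, 48 mm in diameter, 75 mm tall, loose, between the blocks. Origin: centre of its underside.
Not all that is in view belongs to the job. What is shaped like the saw_51 but green or yellow is not meant.

How it is judged:
At the end, for the whole second after the job is handed in: Each saw stands upright (0.08 rad) in its own block, centred within 9 mm, flat on the recess floor (underside 5 to 10.5 mm above the block's); the plug lies in the scrap tray (within 46 mm of its centre along each side, origin under 30 mm above its underside); all at rest (horizontal distance between saw_64 and nest_64 below 0.009 m and z of saw_64 in the frame of nest_64 between 0.005 and 0.0105 m and angle between each of saw_64, saw_51, saw_38, saw_25's own z axis and vertical below 0.08 rad and linear speed of each of saw_64, saw_51, saw_38, saw_25, plug below 0.02 m/s and horizontal distance between saw_51 and nest_51 below 0.009 m and z of saw_51 in the frame of nest_51 between 0.005 and 0.0105 m and horizontal distance between saw_38 and nest_38 below 0.009 m and z of saw_38 in the frame of nest_38 between 0.005 and 0.0105 m and horizontal distance between saw_25 and nest_25 below 0.009 m and z of saw_25 in the frame of nest_25 between 0.005 and 0.0105 m and x of plug in the frame of scrap_tray between -0.046 and 0.046 m and y of plug in the frame of scrap_tray between -0.046 and 0.046 m and z of plug in the frame of scrap_tray between 0 and 0.03 m); the robot touches nothing.
It fails at once if a hole saw is dropped or falls (faster than 0.6 m/s while the fingers do not touch it) ((contact force between saw_64 and the fingers below 0.05 N and linear speed of saw_64 above 0.6 m/s) or (contact force between saw_51 and the fingers below 0.05 N and linear speed of saw_51 above 0.6 m/s) or (contact force between saw_38 and the fingers below 0.05 N and linear speed of saw_38 above 0.6 m/s) or (contact force between saw_25 and the fingers below 0.05 N and linear speed of saw_25 above 0.6 m/s)).
It fails at once if the box of screws is disturbed (moved more than 30 mm) (distance of screw_box from where it was at the start of the episode above 0.03 m).
It fails at once if the glue bottle is disturbed (moved more than 30 mm) (distance of glue from where it was at the start of the episode above 0.03 m).
It also fails if it takes over 125 s, if anything falls off the work surface, if the arm or the gripper's body presses on something with over 40 N, if the wrist force passes 120 N, or if a joint passes its speed limit or range.

ROBOT

A 6-joint arm with a two-finger parallel gripper is mounted at the origin on the work surface. World frame = base frame: x ahead of the robot, y to its left, z up, the work surface at z = 0. Lengths are in m, angles in rad, forces in N, time in s.
With the tool pointing down it reaches from about 0.275 to 0.75 m from the base axis. Payload 10.2 kg.
Tool frame: the origin (TCP) lies between the finger pads; the fingertips stand ahead of it and the grasp point (between the pads) lies 8 mm behind it (arm.nose_length is the x of the fingertips in the tool frame, in m); x points along the fingers, z is the direction in which the jaws open and shut, and the axes are right-handed (so a half turn about x gives the same grasp; the last joint's range is limited). The gripper opens to 85 mm and grips with 20 to 120 N. Pads are 22 mm wide; open, the fingers measure 114 mm over their backs; the gripper's body (76 mm by 85 mm) begins 54 mm behind the grasp point. The pads swing forward as they close: fully open they stand 13 mm farther back than shut.
Start: joints at [1.019, 0.313, 1.498, -0, 1.331, -0.223], TCP at [0.17, 0.497, 0.242] pointing down, gripper open.
Joint ranges: [-2.94, 2.94], [-0.97, 2.17], [0.19, 2.56], [-1.23, 4.37], [0.02, 3.11], [-2.88, 2.88]. Speed limits (rad/s): [2.39, 2.39, 3.01, 3.14, 3.14, 3.14].

INTERFACE

Orientations are given as a unit quaternion [x, y, z, w].
In Python, from plant import readout, vision, arm gives the robot as it stands.
- The arm moves only by the tool drive_tool, never from a script. Its argument "moves" is a list of rows, each a list of 6 numbers: the shift along the world's x, y, z in cm, then the turn, a rotation vector about the world's x, y, z in rad. A call has 1 to 8 rows; each row is the pose to reach, as a shift and turn from the pose commanded when the call began; what a row does not reach only later rows make up. A row lasts 1/10 s, in which the tool goes at most 50 mm and 8.59 degrees, less where a joint would pass 70% of its speed; a pose out of reach is approached as far as the arm can. A call with a gripper value outside its range is refused whole. "hand" is the closure, from 0 (fully open) to 1 (shut), set as the call begins (left out, the last holds). The fingers move at their own pace and stop on an object; "force" is the grip in N (left out, the last holds). Time passes only in rows, so rows that repeat a pose let the fingers close. It gives the time, the measured TCP pose, the force and the opening at its end, in the units of the state.
- readout.get_state(): the state, without advancing time (a new reading comes with each control period).
- vision.get_image(name): name is "side" or "top"; returns a dict with "color" (480x640x3 uint8, blue, green, red), "range_z" (480x640 float32, m along the optical axis (not along the pixel's ray), 0 where there is no reading), "K" (3x3 intrinsics, pixels), "rvec" (rotation vector, rad) and "tvec" (3), from world to camera coordinates, as OpenCV has them. Camera axes: x right, y down, z forward; pixel columns grow to the right and rows downward; lengths in m; the calibration is good to about 2 mm. A picture is of the moment at which its call begins.
- arm.sign_off(): hands the job in, once; it reports no verdict.
The state is a dict: "time_s": time; "joints": joint angles; "joint_velocities": joint speeds; "joint_efforts": joint torques, N m; "tcp_pos": TCP position; "tool_rot": TCP orientation; "force": force on the tool from outside, world axes, zero at the start; "torque": the same for the moment, N m; "gripper_width": finger opening in m.
Only numpy, scipy, OpenCV 4.12 (cv2) and the standard library are available. Lean on these libraries where they do the work, as an engineer would, in place of code of your own. Each camera call takes 0.05 s, during which the arm holds its last target.

## Working session

There is one attempt and no reset: what is moved stays moved. The work goes in short steps, Python scripts to look and compute and a tool call to move; the robot and the scene stay as the last step left them, time stands still between calls to the robot, and variables do not carry over. Pictures are saved under pics/ and viewed, and the job is handed in when it is done.

Besides the shell and the picture viewer there is one more tool, called as name(argument=value, ...), one argument or row to a line, values as JSON. drive_tool: Moves the arm, as the interface text tells. Its arguments: {"type":"object","properties":{"moves":{"type":"array"},"hand":{"type":"number"},"force":{"type":"number"}},"required":["moves"]}

```bash
ls; mkdir -p pics
cat > h.py <<'E'
import numpy as np, cv2
from plant import readout, vision, arm
def grab(n,fn=None):
    im=vision.get_image(n)
    if fn: cv2.imwrite('pics/'+fn,im['color'])
    np.savez('last_%s.npz'%n,**im)
    return im
def pts(im):
    K=im['K'];R,_=cv2.Rodrigues(np.array(im['rvec'],float));t=np.array(im['tvec'],float).ravel()
    v,u=np.mgrid[0:480,0:640];z=im['range_z'].astype(float)
    c=np.stack([(u-K[0,2])/K[0,0]*z,(v-K[1,2])/K[1,1]*z,z],-1)
    return (c-t)@R
def ray(im,u,v,h):
    K=im['K'];R,_=cv2.Rodrigues(np.array(im['rvec'],float));t=np.array(im['tvec'],float).ravel()
    d=R.T@np.array([(u-K[0,2])/K[0,0],(v-K[1,2])/K[1,1],1]);o=-R.T@t
    return o+d*(h-o[2])/d[2]
E
python3 - <<'E'
from h import *
s=readout.get_state();print(s['time_s'],s['tcp_pos'],s['tool_rot'],s['gripper_width'],arm.nose_length)
for n in('top','side'):
    im=grab(n,n+'0.png');R,_=cv2.Rodrigues(np.array(im['rvec'],float));print(n,-R.T@np.array(im['tvec']).ravel(),im['K'][0,0], (im['range_z']>0).mean())
E
```

```text
pics
0.0 [0.16938165 0.49665442 0.24171634] [-0.41164011  0.57551615  0.41124833  0.57463762] 0.08525031437511454 0.011
top [ 0.39594896 -0.01532535  1.10371967] 488.93913351937357 0.9959895833333333
side [ 0.03011289 -0.88962458  0.77489055] 598.7505713974014 0.9959928385416666
```

View pics/top0.png

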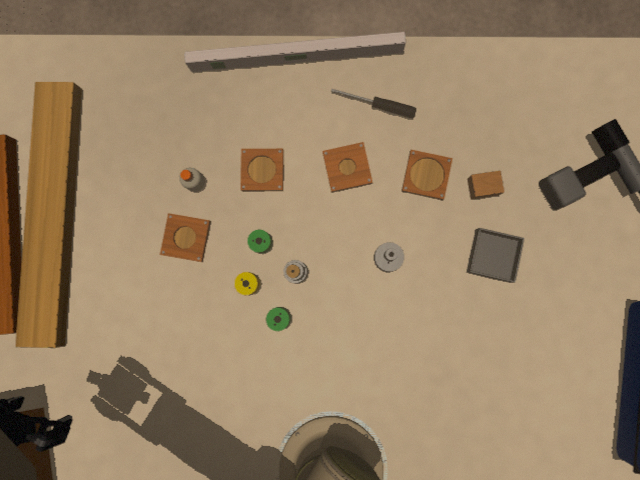

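View pics/side0.png

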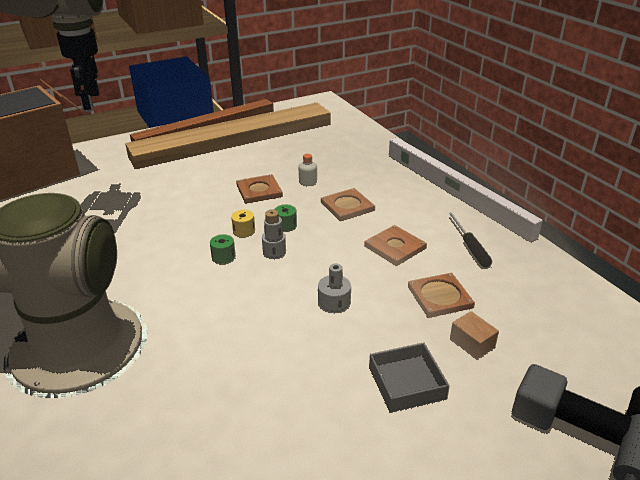

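The top view shows the 38+plug pile at about (296,271), on the 51, with green and yellow decoys nearby. The 25-on-64 pile is at (389,257). The blocks are at (262,170), (347,167), (427,175) and (185,238), and the tray is at (495,256). Next I measure these.

```bash
cat > m.py <<'E'
from h import *
im=dict(np.load('last_top.npz'));P=pts(im);Z=P[...,2];hsv=cv2.cvtColor(im['color'],cv2.COLOR_BGR2HSV)
def comp(mask,name,mn=20):
    n,l,st,c=cv2.connectedComponentsWithStats(mask.astype(np.uint8))
    for i in range(1,n):
        if st[i,4]>=mn:
            m=l==i;q=P[m];r=cv2.minEnclosingCircle(np.argwhere(m)[:,::-1].astype(np.float32))
            zz=np.median(q[:,2]);X=ray(im,*r[0],zz)
            print(name,'px',r[0],'med',np.round(np.median(q,0),4),'circ',np.round(X,4),'diam',round(2*r[1]*(1.104-zz)/488.9*1000,1),'minrect',cv2.minAreaRect(np.ascontiguousarray(q[:,:2]*1000).astype(np.float32)),st[i,4])
print('bench z',np.median(Z[330:350,400:500]))
roi=np.zeros(Z.shape,bool);roi[120:350,140:535]=1
for lo,hi in((.092,.12),(.074,.092),(.034,.05)): comp(roi&(Z>lo)&(Z<hi),'z%.3f'%lo)
comp(roi&(Z>.0115)&(Z<.018),'block14',200)
comp(roi&(Z>.005)&(Z<.0115),'floor8',60)
comp(roi&(Z>.022)&(Z<.034),'tray',30)
E
python3 m.py
```

```text
bench z 0.0001436951171117651
z0.092 px (292.19232177734375, 271.0) med [0.4256 0.0868 0.1028] circ [0.4255 0.0865 0.1028] diam 28.2 minrect ((425.5807800292969, 86.42423248291016), (24.676557540893555, 26.077224731445312), 1.155683159828186) 145
z0.074 px (184.5, 174.5) med [0.629  0.3265 0.0764] circ [0.6297 0.3273 0.0764] diam 21.6 minrect ((629.744140625, 327.06256103515625), (20.968162536621094, 20.327178955078125), 89.48030853271484) 78
z0.074 px (390.3611145019531, 254.19444274902344) med [ 0.4652 -0.1149  0.0842] circ [ 0.4649 -0.1156  0.0842] diam 25.2 minrect ((464.5138854980469, -115.94512939453125), (23.517940521240234, 22.911388397216797), 87.30248260498047) 113
z0.074 px (293.8888854980469, 270.5) med [0.4285 0.0781 0.0847] circ [0.4272 0.0848 0.0847] diam 38.5 minrect ((427.0213623046875, 85.38956451416016), (36.862884521484375, 35.475189208984375), 45.16676330566406) 113
z0.034 px (190.05056762695312, 178.61236572265625) med [0.6173 0.3111 0.0456] circ [0.6276 0.3247 0.0456] diam 47.5 minrect ((623.2872314453125, 320.13446044921875), (28.509252548217773, 45.6403656005
[... 3272 characters left out ...]
25, -342.4698181152344), (44.2662467956543, 62.93425750732422), 89.67022705078125) 149
tray px (197.0, 182.5) med [0.6172 0.3077 0.0277] circ [0.6228 0.3142 0.0277] diam 37.4 minrect ((620.8591918945312, 310.4081726074219), (8.972372055053711, 38.22856521606445), 62.74977493286133) 32
tray px (473.0, 186.5) med [ 0.6185 -0.2982  0.0278] circ [ 0.6221 -0.3021  0.0278] diam 49.5 minrect ((620.8170166015625, -298.2433166503906), (50.16865539550781, 8.57624626159668), 19.65243911743164) 41
tray px (496.0, 255.0) med [ 0.4741 -0.3548  0.0306] circ [ 0.4708 -0.3501  0.0306] diam 142.5 minrect ((471.4864501953125, -350.2792053222656), (101.24929809570312, 100.81813049316406), 77.87654876708984) 432
```

drive_tool(
  moves=[
    [3.2,-5.1,0,0,0,0],
    [6.4,-10.2,0,0,0,0],
    [9.6,-15.4,0,0,0,0],
    [12.8,-20.5,0,0,0,0],
    [16,-25.6,0,0,0,0],
    [19.2,-30.8,0,0,0,0],
    [22.4,-35.9,0,0,0,0],
    [25.6,-41.0,0,0,0,0],
  ],
  hand=0,
  force=30,
)

```text
time_s: 0.9
tcp_pos: [0.3819, 0.1556, 0.2423]
tool_rot: [-0.411, 0.575, 0.411, 0.575]
force: [1.0, 0.8, 0.3]
gripper_width: 0.0858
```

drive_tool(
  moves=[
    [0,0,0,0,0,0],
    [0,0,0,0,0,0],
  ],
)

```text
time_s: 1.1
tcp_pos: [0.3815, 0.1568, 0.242]
tool_rot: [-0.41, 0.576, 0.411, 0.575]
force: [-0.9, 0.3, 0.9]
gripper_width: 0.0852
```

drive_tool(
  moves=[
    [2.2,-3.5,-3,0,0,0],
    [4.4,-7.0,-6,0,0,0],
    [4.4,-7.0,-9,0,0,0],
    [4.4,-7.0,-11,0,0,0],
    [4.4,-7.0,-11,0,0,0],
    [4.4,-7.0,-11,0,0,0],
  ],
)

```text
time_s: 1.7
tcp_pos: [0.4253, 0.0885, 0.1329]
tool_rot: [-0.412, 0.575, 0.412, 0.575]
force: [0.2, 0.0, 0.1]
gripper_width: 0.0849
```

Run:
```python
from h import *
s=readout.get_state();print(s['time_s'],s['tcp_pos'],s['joints'])
im=grab('side','s1.png');cv2.imwrite('pics/s1c.png',cv2.resize(im['color'][120:300,180:380],None,fx=4,fy=3.3))
```

```text
1.7 [0.425268   0.08854702 0.13292287] [-6.57967182e-02  2.45816754e-01  1.90280148e+00  8.05363766e-05
  9.92751615e-01 -1.30972873e+00]
```

View pics/s1c.png

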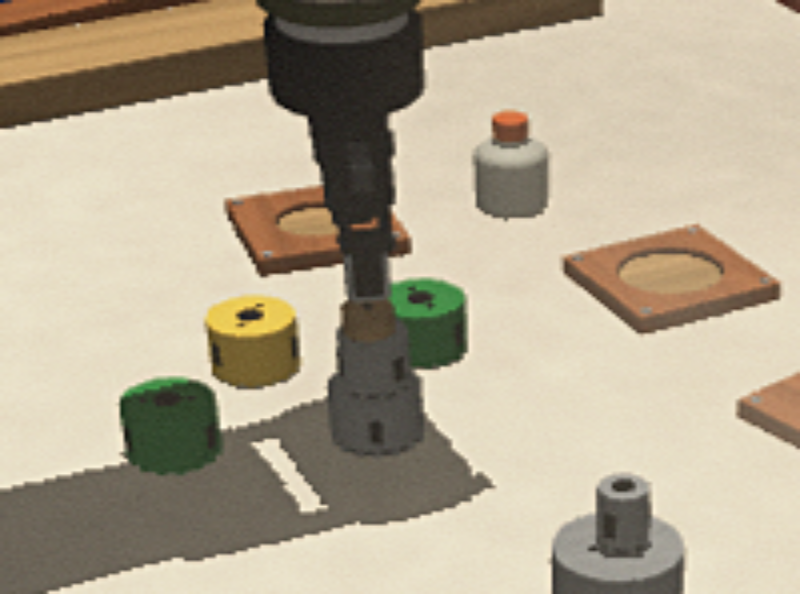

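The gripper sits directly above the plug. I'll lower it and close.

drive_tool(
  moves=[
    [0,-0.2,-1.2,0,0,0],
    [0,-0.2,-2.4,0,0,0],
    [0,-0.2,-3.6,0,0,0],
    [0,-0.2,-3.6,0,0,0],
  ],
)

```text
time_s: 2.15
tcp_pos: [0.4252, 0.086, 0.0965]
tool_rot: [-0.412, 0.575, 0.412, 0.575]
force: [-0.6, 0.1, 0.4]
gripper_width: 0.0854
```

drive_tool(
  moves=[
    [0,0,0,0,0,0],
    [0,0,0,0,0,0],
    [0,0,0,0,0,0],
    [0,0,0,0,0,0],
    [0,0,0,0,0,0],
    [0,0,0,0,0,0],
    [0,0,0,0,0,0],
  ],
  hand=1,
  force=20,
)

```text
time_s: 2.85
tcp_pos: [0.4256, 0.0856, 0.0968]
tool_rot: [-0.412, 0.575, 0.411, 0.575]
force: [-2.0, 0.4, 5.9]
gripper_width: 0.0274
```

drive_tool(
  moves=[
    [0,0,0.5,0,0,0],
    [0,0,1,0,0,0],
    [0,0,2,0,0,0],
    [0,0,4,0,0,0],
    [0,0,6,0,0,0],
  ],
)

```text
time_s: 3.35
tcp_pos: [0.4252, 0.0855, 0.1575]
tool_rot: [-0.411, 0.575, 0.411, 0.575]
force: [-0.3, -0.4, -0.9]
gripper_width: 0.0271
```

Run:
```python
from h import *
im=grab('side','s2.png');cv2.imwrite('pics/s2c.png',cv2.resize(im['color'][120:300,180:380],None,fx=4,fy=3.3))
```

```text
(no output)
```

View pics/s2c.png

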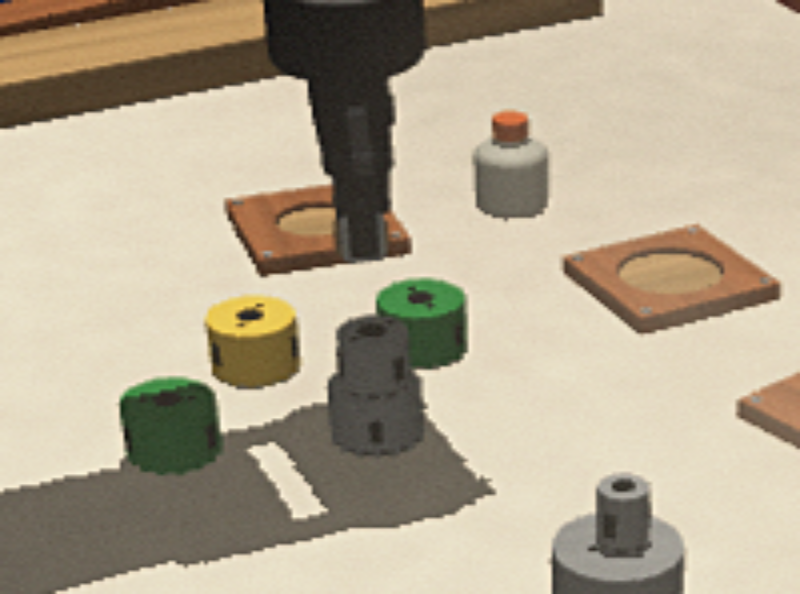

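The plug is in the gripper and the 38 stayed on the 51. Next I take it to the tray.

drive_tool(
  moves=[
    [0.5,-4,1,0,0,0],
    [1,-8,2,0,0,0],
    [1.5,-12,2,0,0,0],
    [2,-16,2,0,0,0],
    [2.5,-20,2,0,0,0],
    [3,-24,2,0,0,0],
    [3.5,-28,2,0,0,0],
    [4,-32,2,0,0,0],
  ],
)

```text
time_s: 4.2
tcp_pos: [0.4652, -0.2362, 0.1766]
tool_rot: [-0.411, 0.575, 0.411, 0.575]
force: [0.9, 1.0, 0.2]
gripper_width: 0.0267
```

drive_tool(
  moves=[
    [0,0,0,0,0,0],
  ],
)

```text
time_s: 4.3
tcp_pos: [0.4653, -0.2384, 0.1763]
tool_rot: [-0.411, 0.576, 0.41, 0.576]
force: [-0.1, 0.1, -0.7]
gripper_width: 0.0268
```

drive_tool(
  moves=[
    [0.3,-4,0,0,0,0],
    [0.6,-8,-3,0,0,0],
    [0.6,-11.2,-6,0,0,0],
    [0.6,-11.2,-9,0,0,0],
    [0.6,-11.2,-12,0,0,0],
    [0.6,-11.2,-14,0,0,0],
    [0.6,-11.2,-15.3,0,0,0],
    [0.6,-11.2,-15.3,0,0,0],
  ],
)

```text
time_s: 5.1
tcp_pos: [0.4709, -0.3456, 0.0221]
tool_rot: [-0.411, 0.575, 0.412, 0.575]
force: [-0.2, 0.7, 0.3]
gripper_width: 0.0271
```

drive_tool(
  moves=[
    [0,0,0,0,0,0],
    [0,0,0,0,0,0],
    [0,0,0,0,0,0],
    [0,0,4,0,0,0],
    [0,0,8,0,0,0],
    [0,0,12,0,0,0],
  ],
  hand=0.5,
)

```text
time_s: 5.7
tcp_pos: [0.4713, -0.3463, 0.1454]
tool_rot: [-0.412, 0.575, 0.411, 0.575]
force: [0.6, -0.4, -0.4]
gripper_width: 0.043
```

drive_tool(
  moves=[
    [-0.1,4,0,0,0,0],
    [-0.2,8,0,0,0,0],
    [-0.3,12,0,0,0,0],
    [-0.4,16,0,0,0,0],
    [-0.5,20,0,0,0,0],
    [-0.6,23,0,0,0,0],
    [-0.6,23,0,0,0,0],
    [-0.6,23,0,0,0,0],
  ],
  hand=0,
)

```text
time_s: 6.5
tcp_pos: [0.4656, -0.1165, 0.1439]
tool_rot: [-0.412, 0.575, 0.411, 0.575]
force: [0.1, -0.4, -0.1]
gripper_width: 0.0856
```

Run:
```python
from h import *
im=grab('side','s3.png');s=readout.get_state();print(s['tcp_pos'])
```

```text
[ 0.46563084 -0.1170986   0.14375813]
```

View pics/s3.png

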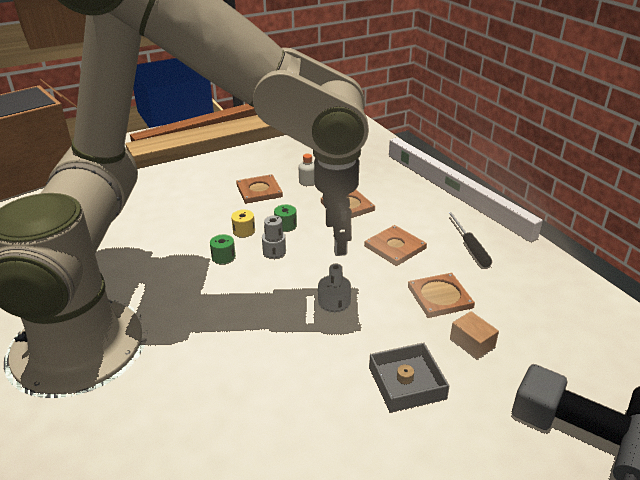

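The plug lies in the tray at about (405,373). Next is the 25 saw.

drive_tool(
  moves=[
    [-0.1,0.1,-2,0,0,0],
    [-0.1,0.1,-4,0,0,0],
    [-0.1,0.1,-6,0,0,0],
    [-0.1,0.1,-7,0,0,0],
    [-0.1,0.1,-7.9,0,0,0],
    [-0.1,0.1,-7.9,0,0,0],
  ],
)

```text
time_s: 7.15
tcp_pos: [0.4641, -0.1158, 0.0637]
tool_rot: [-0.411, 0.575, 0.412, 0.575]
force: [-0.9, 0.4, -0.3]
gripper_width: 0.085
```

drive_tool(
  moves=[
    [0,0,0,0,0,0],
    [0,0,0,0,0,0],
    [0,0,0,0,0,0],
    [0,0,0,0,0,0],
    [0,0,0,0,0,0],
    [0,0,0,0,0,0],
    [0,0,0,0,0,0],
    [0,0,0,0,0,0],
  ],
  hand=1,
  force=40,
)

```text
time_s: 7.95
tcp_pos: [0.4645, -0.1155, 0.0647]
tool_rot: [-0.412, 0.575, 0.411, 0.575]
force: [-1.0, 0.5, 5.3]
gripper_width: 0.0242
```

drive_tool(
  moves=[
    [0,0,0.5,0,0,0],
    [0,0,1,0,0,0],
    [0,0,2,0,0,0],
    [0,0,3,0,0,0],
    [0,0,4,0,0,0],
    [0,0,5,0,0,0],
    [0,0,6,0,0,0],
  ],
)

```text
time_s: 8.65
tcp_pos: [0.4644, -0.1155, 0.1253]
tool_rot: [-0.412, 0.575, 0.411, 0.575]
force: [-0.2, 0.2, 0.0]
gripper_width: 0.0238
```

Run:
```python
from h import *
im=grab('side','s4.png');cv2.imwrite('pics/s4c.png',cv2.resize(im['color'][180:330,260:420],None,fx=4,fy=4))
```

```text
(no output)
```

View pics/s4c.png

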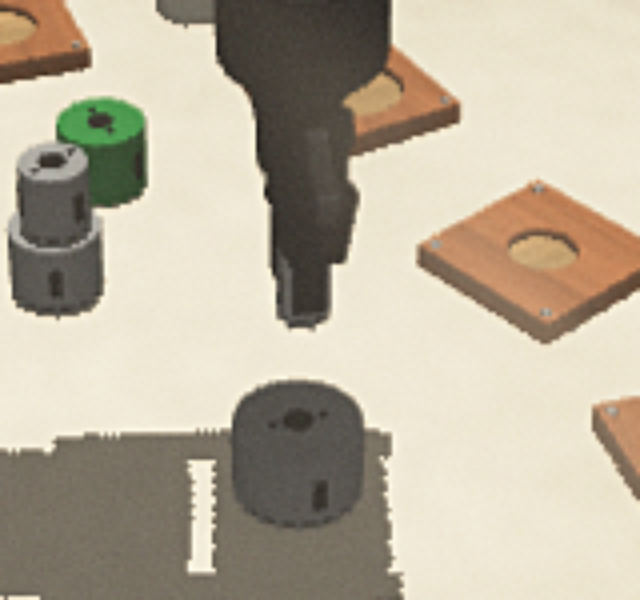

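drive_tool(
  moves=[
    [2.5,1.2,0,0,0,0],
    [5.5,2.5,0,0,0,0],
    [9,4.2,0,0,0,0],
    [12.5,5.8,0,0,0,0],
    [16,7.4,0,0,0,0],
    [19,8.8,0,0,0,0],
    [20.2,9.4,0,0,0,0],
    [20.2,9.4,0,0,0,0],
  ],
)

```text
time_s: 9.5
tcp_pos: [0.667, -0.0205, 0.1236]
tool_rot: [-0.412, 0.575, 0.412, 0.575]
force: [-1.1, -0.7, -1.4]
gripper_width: 0.0239
```

Run:
```python
from h import *
s=readout.get_state();print(s['tcp_pos'],s['gripper_width'])
im=grab('side','s5.png');cv2.imwrite('pics/s5c.png',cv2.resize(im['color'][130:280,320:480],None,fx=4,fy=4))
```

```text
[ 0.66703117 -0.02051152  0.12358689] 0.02387360865601297
```

View pics/s5c.png

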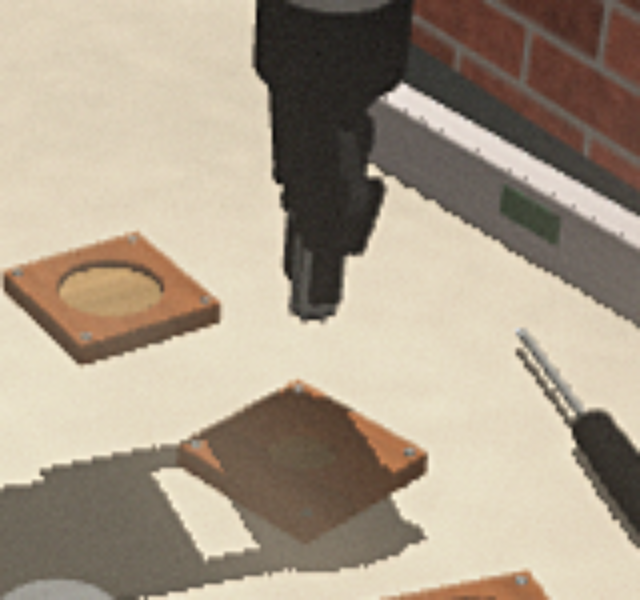

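drive_tool(
  moves=[
    [0,-0.1,-2,0,0,0],
    [0,-0.1,-4,0,0,0],
    [0,-0.1,-6,0,0,0],
    [0,-0.1,-7.5,0,0,0],
    [0,-0.1,-8.5,0,0,0],
    [0,-0.1,-8.9,0,0,0],
    [0,-0.1,-8.9,0,0,0],
  ],
)

```text
time_s: 10.25
tcp_pos: [0.6663, -0.0226, 0.0354]
tool_rot: [-0.411, 0.575, 0.411, 0.575]
force: [0.4, -0.6, -1.0]
gripper_width: 0.0239
```

drive_tool(
  moves=[
    [0,0,-0.1,0,0,0],
    [0,0,-0.2,0,0,0],
    [0,0,-0.2,0,0,0],
  ],
)

```text
time_s: 10.55
tcp_pos: [0.6665, -0.0224, 0.0336]
tool_rot: [-0.412, 0.575, 0.411, 0.575]
force: [0.2, -0.1, -0.8]
gripper_width: 0.0239
```

drive_tool(
  moves=[
    [0,0,-0.1,0,0,0],
    [0,0,-0.2,0,0,0],
    [0,0,-0.2,0,0,0],
  ],
)

```text
time_s: 10.85
tcp_pos: [0.6663, -0.0224, 0.0311]
tool_rot: [-0.411, 0.575, 0.412, 0.575]
force: [-0.8, -0.7, -0.6]
gripper_width: 0.0238
```

drive_tool(
  moves=[
    [0,0,-0.05,0,0,0],
    [0,0,-0.1,0,0,0],
    [0,0,-0.1,0,0,0],
  ],
)

```text
time_s: 11.15
tcp_pos: [0.6664, -0.0225, 0.0308]
tool_rot: [-0.412, 0.575, 0.411, 0.575]
force: [-1.5, 0.5, 4.6]
gripper_width: 0.0239
```

Run:
```python
from h import *
s=readout.get_state();print(s['tcp_pos'],s['gripper_width'],s['force'])
im=grab('side','s6.png');cv2.imwrite('pics/s6c.png',cv2.resize(im['color'][180:280,340:450],None,fx=6,fy=6))
```

```text
[ 0.66643888 -0.02245872  0.03081722] 0.023875591611133687 [-1.46189284  0.4914267   4.64483838]
```

View pics/s6c.png

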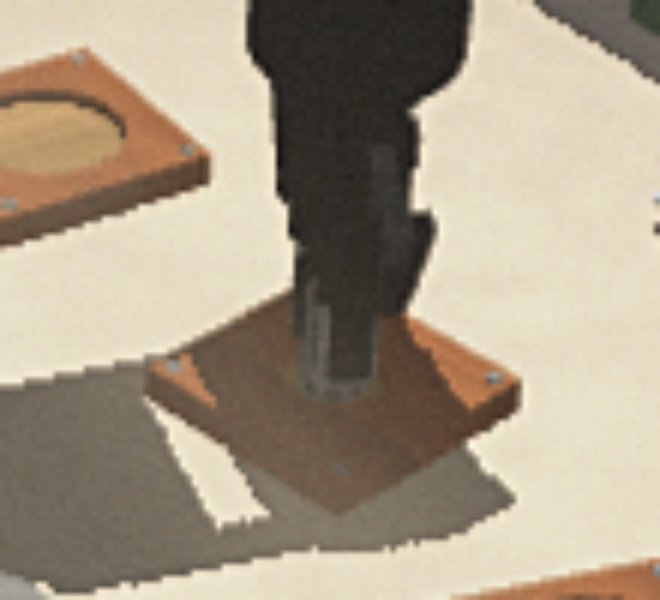

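Contact came at TCP z 0.0308, and 0.0307 was expected for the recess floor. I'll release.

drive_tool(
  moves=[
    [0,0,0,0,0,0],
    [0,0,0,0,0,0],
    [0,0,0,0,0,0],
    [0,0,0,0,0,0],
    [0,0,0,0,0,0],
    [0,0,0,0,0,0],
  ],
  hand=0,
)

```text
time_s: 11.8
tcp_pos: [0.6663, -0.0225, 0.0302]
tool_rot: [-0.411, 0.575, 0.411, 0.575]
force: [0.2, 0.2, 0.5]
gripper_width: 0.0853
```

drive_tool(
  moves=[
    [0,0,2,0,0,0],
    [0,0,4,0,0,0],
    [0,0,7,0,0,0],
    [0,0,11,0,0,0],
    [-4,-1.9,11,0,0,0],
    [-8,-3.7,11,0,0,0],
    [-12,-5.6,11,0,0,0],
    [-16,-7.4,11,0,0,0],
  ],
)

```text
time_s: 12.6
tcp_pos: [0.5047, -0.0969, 0.1404]
tool_rot: [-0.412, 0.575, 0.411, 0.575]
force: [0.8, -1.5, 0.1]
gripper_width: 0.0855
```

Run:
```python
from h import *
s=readout.get_state();print(s['tcp_pos'],s['gripper_width'],s['force'])
im=grab('top');im=grab('side','s7.png');cv2.imwrite('pics/s7c.png',cv2.resize(im['color'][180:340,300:480],None,fx=4,fy=3.7))
```

```text
[ 0.50465788 -0.09690104  0.14038607] 0.08553495698443553 [ 0.78766567 -1.46371562  0.13423003]
```

View pics/s7c.png

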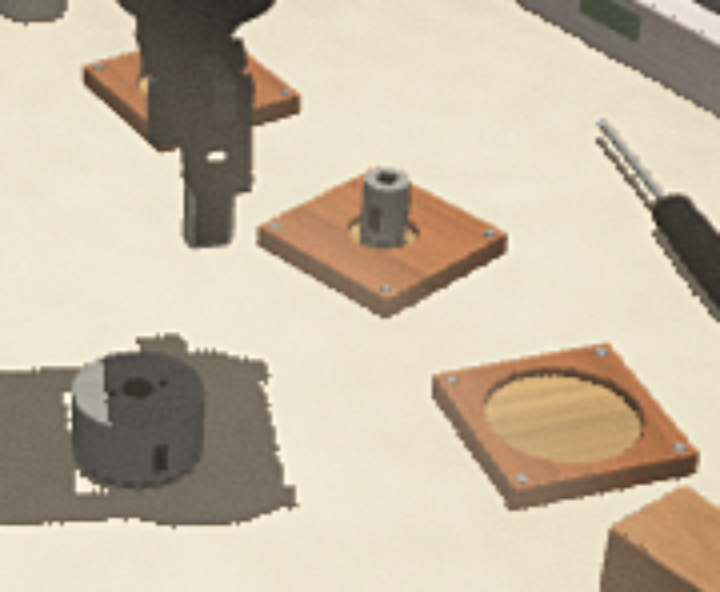

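The 25 saw stands upright in its recess at about (386,205) in the crop. Next is the 64.

drive_tool(
  moves=[
    [-2,-1,0,0,0,0],
    [-4.2,-1.9,0,0,0,0],
    [-4.2,-1.9,-3,0,0,0],
    [-4.2,-1.9,-6,0,0,0],
    [-4.2,-1.9,-6,0,0,0],
  ],
)

```text
time_s: 13.2
tcp_pos: [0.4631, -0.1147, 0.0778]
tool_rot: [-0.41, 0.576, 0.413, 0.574]
force: [-0.6, 1.0, 1.0]
gripper_width: 0.0855
```

Run:
```python
from h import *
s=readout.get_state();print(s['tcp_pos'])
im=grab('side','s8.png');cv2.imwrite('pics/s8c.png',cv2.resize(im['color'][200:330,260:420],None,fx=4,fy=4))
```

```text
[ 0.46308796 -0.11468307  0.07782998]
```

View pics/s8c.png

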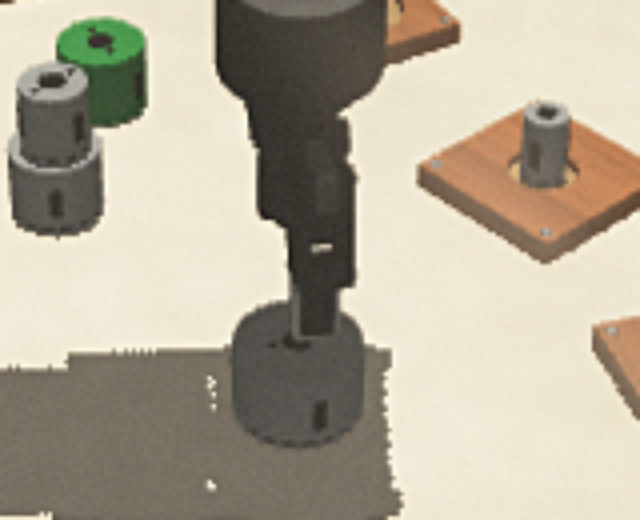

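drive_tool(
  moves=[
    [-0.1,-0.1,-1.5,0,0,0],
    [-0.1,-0.1,-2.5,0,0,0],
    [-0.1,-0.1,-3.5,0,0,0],
    [-0.1,-0.1,-4.2,0,0,0],
  ],
)

```text
time_s: 13.65
tcp_pos: [0.4636, -0.1164, 0.0381]
tool_rot: [-0.412, 0.575, 0.411, 0.575]
force: [1.1, -0.5, 0.9]
gripper_width: 0.0849
```

drive_tool(
  moves=[
    [0,0,-1,0,0,0],
    [0,0,-2,0,0,0],
    [0,0,-2,0,0,0],
  ],
)

```text
time_s: 13.95
tcp_pos: [0.4627, -0.1161, 0.0171]
tool_rot: [-0.411, 0.575, 0.412, 0.575]
force: [-0.6, 0.3, 0.1]
gripper_width: 0.085
```

drive_tool(
  moves=[
    [0,0,0,0,0,0],
    [0,0,0,0,0,0],
    [0,0,0,0,0,0],
    [0,0,0,0,0,0],
    [0,0,0,0,0,0],
    [0,0,0,0,0,0],
  ],
  hand=1,
  force=50,
)

```text
time_s: 14.55
tcp_pos: [0.4637, -0.1167, 0.0189]
tool_rot: [-0.412, 0.575, 0.411, 0.575]
force: [-1.1, 0.6, 5.7]
gripper_width: 0.0627
```

drive_tool(
  moves=[
    [0,0,0.5,0,0,0],
    [0,0,1,0,0,0],
    [0,0,2,0,0,0],
    [0,0,3,0,0,0],
    [0,0,4,0,0,0],
    [0,0,5,0,0,0],
    [0,0,6,0,0,0],
  ],
)

```text
time_s: 15.25
tcp_pos: [0.4634, -0.1165, 0.0793]
tool_rot: [-0.412, 0.575, 0.411, 0.575]
force: [-0.0, -0.1, -2.2]
gripper_width: 0.0627
```

Run:
```python
from h import *
s=readout.get_state();print(s['tcp_pos'])
im=grab('side','s9.png');cv2.imwrite('pics/s9c.png',cv2.resize(im['color'][200:330,260:420],None,fx=4,fy=4))
```

```text
[ 0.46336633 -0.11645295  0.07930112]
```

View pics/s9c.png

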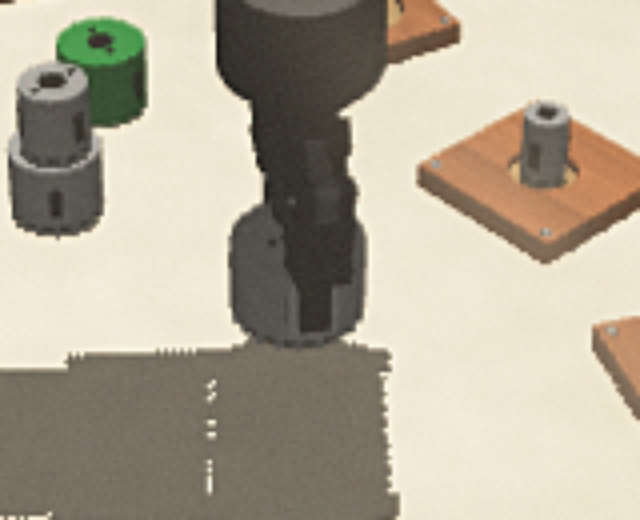

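drive_tool(
  moves=[
    [1.5,-0.7,1,0,0,0],
    [4,-1.8,2,0,0,0],
    [7,-3.2,2,0,0,0],
    [10,-4.6,2,0,0,0],
    [13,-6,2,0,0,0],
    [16,-7.3,2,0,0,0],
    [18,-8.3,2,0,0,0],
    [18.9,-8.7,2,0,0,0],
  ],
)

```text
time_s: 16.1
tcp_pos: [0.6534, -0.2042, 0.0977]
tool_rot: [-0.411, 0.575, 0.411, 0.575]
force: [-0.5, 1.2, -2.2]
gripper_width: 0.0631
```

drive_tool(
  moves=[
    [0,0,0,0,0,0],
    [0,0,0,0,0,0],
  ],
)

```text
time_s: 16.3
tcp_pos: [0.6518, -0.2031, 0.0979]
tool_rot: [-0.411, 0.575, 0.412, 0.575]
force: [0.2, 1.0, -1.7]
gripper_width: 0.063
```

Now lower it, down to a TCP of about 0.029 first.

drive_tool(
  moves=[
    [0,0,-2,0,0,0],
    [0,0,-4,0,0,0],
    [0,0,-5.5,0,0,0],
    [0,0,-6.5,0,0,0],
    [0,0,-6.8,0,0,0],
    [0,0,-6.8,0,0,0],
  ],
)

```text
time_s: 16.9
tcp_pos: [0.6524, -0.2034, 0.0305]
tool_rot: [-0.411, 0.575, 0.411, 0.575]
force: [-0.4, 0.0, -1.9]
gripper_width: 0.0628
```

drive_tool(
  moves=[
    [0,0,-0.1,0,0,0],
    [0,0,-0.2,0,0,0],
    [0,0,-0.2,0,0,0],
  ],
)

```text
time_s: 17.2
tcp_pos: [0.6524, -0.2035, 0.0286]
tool_rot: [-0.412, 0.575, 0.411, 0.575]
force: [0.4, 0.5, -2.5]
gripper_width: 0.0627
```

drive_tool(
  moves=[
    [0,0,-0.1,0,0,0],
    [0,0,-0.2,0,0,0],
    [0,0,-0.2,0,0,0],
  ],
)

```text
time_s: 17.5
tcp_pos: [0.6525, -0.2035, 0.027]
tool_rot: [-0.412, 0.575, 0.411, 0.575]
force: [-1.7, 0.9, 3.4]
gripper_width: 0.0625
```

drive_tool(
  moves=[
    [0,0,-0.1,0,0,0],
    [0,0,-0.1,0,0,0],
    [0,0,-0.1,0,0,0],
  ],
)

```text
time_s: 17.8
tcp_pos: [0.6525, -0.2035, 0.0269]
tool_rot: [-0.412, 0.575, 0.411, 0.575]
force: [-6.7, 2.4, 10.9]
gripper_width: 0.0626
```

drive_tool(
  moves=[
    [0,0,0,0,0,0],
    [0,0,0,0,0,0],
    [0,0,0,0,0,0],
    [0,0,0,0,0,0],
  ],
  hand=0,
)

```text
time_s: 18.2
tcp_pos: [0.6523, -0.2035, 0.0251]
tool_rot: [-0.411, 0.575, 0.411, 0.575]
force: [-0.8, -0.3, -0.4]
gripper_width: 0.085
```

drive_tool(
  moves=[
    [0,0,1.5,0,0,0],
    [0,0,3,0,0,0],
    [0,0,6,0,0,0],
    [0,0,10,0,0,0],
    [0,0,13,0,0,0],
    [-3,3.8,13,0,0,0],
    [-6,7.6,13,0,0,0],
    [-9,11.4,13,0,0,0],
  ],
)

```text
time_s: 19.0
tcp_pos: [0.5613, -0.0884, 0.1569]
tool_rot: [-0.412, 0.575, 0.411, 0.576]
force: [1.9, 1.1, -0.3]
gripper_width: 0.0852
```

```bash
python3 - <<'E'
from h import *
s=readout.get_state();print(s['tcp_pos'],s['gripper_width'])
im=grab('top','t10.png');im=grab('side','s10.png')
E
python3 m.py | grep -v floor8 | cut -c1-140
```

```text
[ 0.56126115 -0.08835836  0.15694432] 0.08523010508920958
bench z 0.00023117357668450648
z0.074 px (184.5, 174.5) med [0.6296 0.3276 0.0766] circ [0.6296 0.3272 0.0766] diam 21.6 minrect ((629.8406372070312, 327.3084411621094), (
z0.074 px (293.5909118652344, 270.7727355957031) med [0.4264 0.0852 0.0846] circ [0.4266 0.0854 0.0846] diam 37.6 minrect ((427.286987304687
z0.034 px (190.0691375732422, 178.59324645996094) med [0.617  0.3125 0.0458] circ [0.6276 0.3246 0.0458] diam 47.6 minrect ((624.86059570312
z0.034 px (486.6851806640625, 184.09259033203125) med [ 0.627  -0.3289  0.0399] circ [ 0.6253 -0.3286  0.0399] diam 78.9 minrect ((627.07373
z0.034 px (258.0, 241.0) med [0.4915 0.1691 0.0428] circ [0.4915 0.1693 0.0428] diam 50.8 minrect ((491.6524658203125, 169.21826171875), (48
z0.034 px (294.28125, 271.28125) med [0.4226 0.0858 0.0428] circ [0.4268 0.088  0.0428] diam 50.8 minrect ((427.45654296875, 88.762214660644
z0.034 px (245.38999938964844, 283.2900085449219) med [0.3991 0.1941 0.0429] circ [0.3987 0.1939 0.0429] diam 51.5 minrect ((399.43603515625
z0.034 px (277.125, 318.
[... 403 characters left out ...]
k14 px (441.592529296875, 177.44488525390625) med [ 0.6499 -0.2434  0.0147] circ [ 0.6445 -0.2357  0.0147] diam 96.3 minrect ((645.04632
block14 px (183.5, 237.0) med [0.4994 0.342  0.0151] circ [0.5002 0.3435 0.0151] diam 132.8 minrect ((499.8757019042969, 342.6315002441406),
tray px (474.0, 186.5) med [ 0.617  -0.2982  0.0285] circ [ 0.6219 -0.3041  0.0285] diam 49.4 minrect ((619.8716430664062, -299.134735107421
tray px (496.0, 255.0) med [ 0.4717 -0.3571  0.0307] circ [ 0.4708 -0.3501  0.0307] diam 142.5 minrect ((471.493896484375, -350.514251708984
tray px (492.1000061035156, 254.89999389648438) med [ 0.4701 -0.3435  0.0233] circ [ 0.4714 -0.3439  0.0233] diam 27.4 minrect ((471.4601135
```

View pics/s10.png

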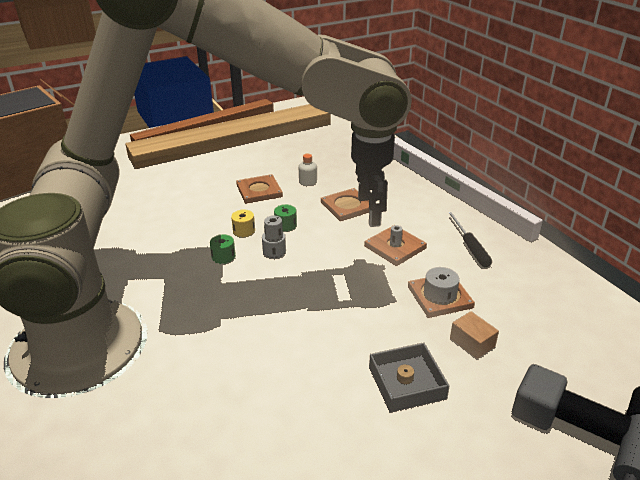

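The 64 stands in its block at about (441,287). The plug is in the tray with its top at z 23 mm. The 38 hasn't moved, so I go there next.

drive_tool(
  moves=[
    [-2.7,3.5,0,0,0,0],
    [-5.4,7,0,0,0,0],
    [-8.1,10.5,0,0,0,0],
    [-10.8,14,0,0,0,0],
    [-13.4,17.4,0,0,0,0],
    [-13.4,17.4,0,0,0,0],
    [-13.4,17.4,-2,0,0,0],
    [-13.4,17.4,-2,0,0,0],
  ],
)

```text
time_s: 19.9
tcp_pos: [0.4283, 0.0843, 0.135]
tool_rot: [-0.411, 0.575, 0.412, 0.575]
force: [0.3, 0.7, 0.4]
gripper_width: 0.0851
```

drive_tool(
  moves=[
    [0,0,0,0,0,0],
  ],
)

```text
time_s: 20.0
tcp_pos: [0.4291, 0.0841, 0.1362]
tool_rot: [-0.411, 0.575, 0.411, 0.575]
force: [-1.0, -0.1, 0.3]
gripper_width: 0.0852
```

drive_tool(
  moves=[
    [-0.2,0.1,-2,0,0,0],
    [-0.2,0.1,-4,0,0,0],
    [-0.2,0.1,-5.5,0,0,0],
    [-0.2,0.1,-6.5,0,0,0],
    [-0.2,0.1,-7.2,0,0,0],
    [-0.2,0.1,-7.2,0,0,0],
  ],
)

```text
time_s: 20.6
tcp_pos: [0.4265, 0.0854, 0.0632]
tool_rot: [-0.411, 0.575, 0.411, 0.575]
force: [-0.8, -0.1, 0.3]
gripper_width: 0.0854
```

drive_tool(
  moves=[
    [0,0,0,0,0,0],
    [0,0,0,0,0,0],
    [0,0,0,0,0,0],
    [0,0,0,0,0,0],
    [0,0,0,0,0,0],
    [0,0,0,0,0,0],
    [0,0,0,0,0,0],
  ],
  hand=1,
  force=40,
)

```text
time_s: 21.3
tcp_pos: [0.4267, 0.0855, 0.0639]
tool_rot: [-0.412, 0.575, 0.411, 0.575]
force: [-0.8, -0.6, 5.9]
gripper_width: 0.0368
```

drive_tool(
  moves=[
    [0,0,0.5,0,0,0],
    [0,0,1,0,0,0],
    [0,0,2,0,0,0],
    [0,0,3,0,0,0],
    [0,0,4,0,0,0],
    [0,0,5,0,0,0],
    [0,0,6,0,0,0],
  ],
)

```text
time_s: 22.0
tcp_pos: [0.4264, 0.0856, 0.1243]
tool_rot: [-0.412, 0.575, 0.411, 0.575]
force: [0.1, -0.4, -0.2]
gripper_width: 0.0366
```

Run:
```python
from h import *
s=readout.get_state();print(s['tcp_pos'])
im=grab('side','s11.png');cv2.imwrite('pics/s11c.png',cv2.resize(im['color'][150:280,200:360],None,fx=4,fy=4))
```

```text
[0.42637311 0.08555389 0.12427961]
```

View pics/s11c.png

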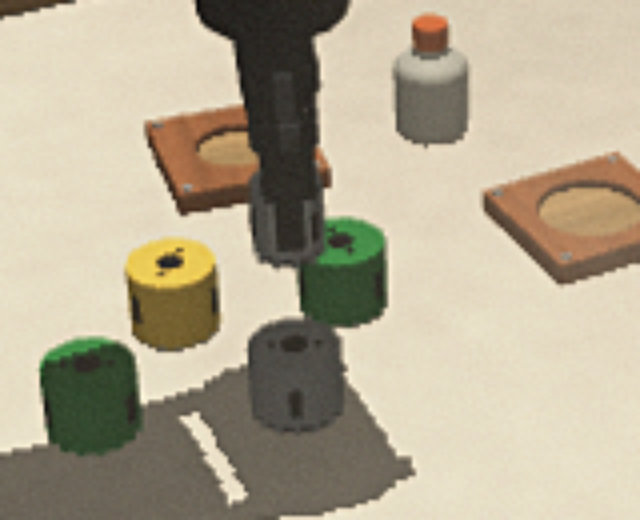

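drive_tool(
  moves=[
    [0.6,2,0,0,0,0],
    [1.5,5.2,0,0,0,0],
    [2.6,9,0,0,0,0],
    [3.7,13,0,0,0,0],
    [4.8,17,0,0,0,0],
    [5.9,21,0,0,0,0],
    [6.9,24.4,0,0,0,0],
    [7.4,25.8,0,0,0,0],
  ],
)

```text
time_s: 22.85
tcp_pos: [0.5003, 0.3462, 0.123]
tool_rot: [-0.412, 0.575, 0.412, 0.575]
force: [-0.1, -1.0, -1.1]
gripper_width: 0.0371
```

drive_tool(
  moves=[
    [0,0,0,0,0,0],
    [0,0,0,0,0,0],
  ],
)

```text
time_s: 23.05
tcp_pos: [0.5, 0.3431, 0.123]
tool_rot: [-0.411, 0.575, 0.411, 0.575]
force: [-0.2, -0.6, -0.8]
gripper_width: 0.0371
```

drive_tool(
  moves=[
    [0,0.1,-2,0,0,0],
    [0,0.1,-4,0,0,0],
    [0,0.1,-6,0,0,0],
    [0,0.1,-7.5,0,0,0],
    [0,0.1,-8.5,0,0,0],
    [0,0.1,-9,0,0,0],
    [0,0.1,-9,0,0,0],
  ],
)

```text
time_s: 23.75
tcp_pos: [0.5003, 0.3443, 0.0331]
tool_rot: [-0.411, 0.575, 0.411, 0.575]
force: [0.5, -0.3, -0.2]
gripper_width: 0.0368
```

drive_tool(
  moves=[
    [0,0,-0.1,0,0,0],
    [0,0,-0.2,0,0,0],
    [0,0,-0.2,0,0,0],
  ],
)

```text
time_s: 24.05
tcp_pos: [0.5005, 0.3447, 0.0316]
tool_rot: [-0.411, 0.575, 0.411, 0.575]
force: [0.2, -0.1, -1.6]
gripper_width: 0.0369
```

drive_tool(
  moves=[
    [0,0,-0.1,0,0,0],
    [0,0,-0.2,0,0,0],
    [0,0,-0.2,0,0,0],
  ],
)

```text
time_s: 24.35
tcp_pos: [0.5005, 0.3446, 0.03]
tool_rot: [-0.412, 0.575, 0.411, 0.575]
force: [-2.3, -0.7, 5.3]
gripper_width: 0.0372
```

Contact came at 0.030, as predicted. I'll release and back off.

drive_tool(
  moves=[
    [0,0,0,0,0,0],
    [0,0,0,0,0,0],
    [0,0,0,0,0,0],
    [0,0,0,0,0,0],
    [0,0,0,0,0,0],
    [0,0,0,0,0,0],
  ],
  hand=0,
)

```text
time_s: 24.95
tcp_pos: [0.5003, 0.3445, 0.0292]
tool_rot: [-0.411, 0.575, 0.411, 0.575]
force: [-0.2, -0.4, 0.4]
gripper_width: 0.0855
```

drive_tool(
  moves=[
    [0,0,1.5,0,0,0],
    [0,0,3,0,0,0],
    [0,0,6,0,0,0],
    [0,0,10,0,0,0],
    [-1,-4,10,0,0,0],
    [-2,-8,10,0,0,0],
    [-3,-12,10,0,0,0],
    [-4,-16,10,0,0,0],
  ],
)

```text
time_s: 25.75
tcp_pos: [0.46, 0.1833, 0.1309]
tool_rot: [-0.412, 0.574, 0.411, 0.576]
force: [1.2, -0.6, -0.1]
gripper_width: 0.0855
```

drive_tool(
  moves=[
    [-1,-4,0,0,0,0],
    [-3.3,-9.7,0,0,0,0],
    [-3.3,-9.7,0,0,0,0],
    [-3.3,-9.7,-3,0,0,0],
    [-3.3,-9.7,-5,0,0,0],
    [-3.3,-9.7,-5,0,0,0],
  ],
)

```text
time_s: 26.35
tcp_pos: [0.4266, 0.0877, 0.0786]
tool_rot: [-0.411, 0.576, 0.412, 0.574]
force: [-0.8, -0.3, 0.4]
gripper_width: 0.0851
```

Run:
```python
from h import *
s=readout.get_state();print(s['tcp_pos'])
im=grab('side','s12.png');cv2.imwrite('pics/s12c.png',cv2.resize(im['color'][150:280,200:360],None,fx=4,fy=4))
```

```text
[0.4266444  0.08772495 0.0785771 ]
```

View pics/s12c.png

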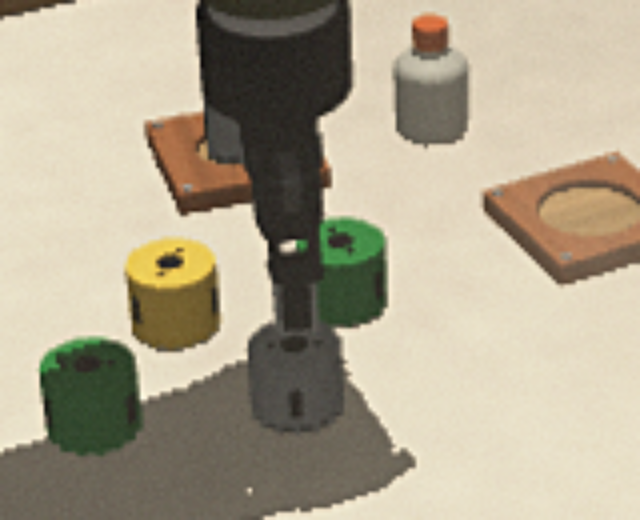

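The gripper is aligned over the steel 51. The decoys are clear of the fingers.

drive_tool(
  moves=[
    [0,0,-1.5,0,0,0],
    [0,0,-3,0,0,0],
    [0,0,-4.2,0,0,0],
    [0,0,-5.2,0,0,0],
    [0,0,-5.9,0,0,0],
    [0,0,-5.9,0,0,0],
  ],
)

```text
time_s: 27.0
tcp_pos: [0.4274, 0.0877, 0.0202]
tool_rot: [-0.411, 0.575, 0.412, 0.575]
force: [-0.2, -0.3, 0.5]
gripper_width: 0.0858
```

drive_tool(
  moves=[
    [0,0,0,0,0,0],
    [0,0,0,0,0,0],
    [0,0,0,0,0,0],
    [0,0,0,0,0,0],
    [0,0,0,0,0,0],
    [0,0,0,0,0,0],
    [0,0,0,0,0,0],
  ],
  hand=1,
  force=45,
)

```text
time_s: 27.7
tcp_pos: [0.4277, 0.0875, 0.021]
tool_rot: [-0.412, 0.575, 0.411, 0.575]
force: [-1.1, -0.8, 4.9]
gripper_width: 0.0499
```

drive_tool(
  moves=[
    [0,0,0.5,0,0,0],
    [0,0,1,0,0,0],
    [0,0,2,0,0,0],
    [0,0,3.5,0,0,0],
    [0,0,5,0,0,0],
    [0,0,7,0,0,0],
    [0,0,9,0,0,0],
    [0,0,9,0,0,0],
  ],
)

```text
time_s: 28.5
tcp_pos: [0.4285, 0.0875, 0.1128]
tool_rot: [-0.413, 0.574, 0.41, 0.576]
force: [0.8, 0.2, -2.4]
gripper_width: 0.0499
```

Run:
```python
from h import *
s=readout.get_state();print(s['tcp_pos'])
im=grab('side','s13.png');cv2.imwrite('pics/s13c.png',cv2.resize(im['color'][150:280,200:360],None,fx=4,fy=4))
```

```text
[0.42853045 0.08752442 0.11279104]
```

View pics/s13c.png

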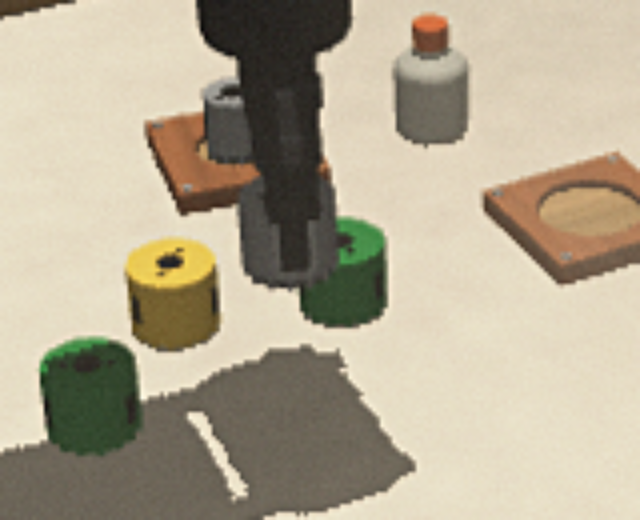

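drive_tool(
  moves=[
    [1.5,0.6,0,0,0,0],
    [4.5,1.7,0,0,0,0],
    [8,3,0,0,0,0],
    [11.5,4.3,0,0,0,0],
    [15,5.6,0,0,0,0],
    [18.5,6.9,0,0,0,0],
    [21.5,8,0,0,0,0],
    [23,8.5,0,0,0,0],
  ],
)

```text
time_s: 29.35
tcp_pos: [0.6584, 0.1733, 0.1082]
tool_rot: [-0.411, 0.576, 0.412, 0.575]
force: [-0.1, -0.1, -1.2]
gripper_width: 0.0498
```

drive_tool(
  moves=[
    [0,0,0,0,0,0],
    [0,0,0,0,0,0],
  ],
)

```text
time_s: 29.55
tcp_pos: [0.6565, 0.1724, 0.1088]
tool_rot: [-0.411, 0.576, 0.412, 0.574]
force: [-0.8, 0.1, -1.3]
gripper_width: 0.0502
```

drive_tool(
  moves=[
    [0.2,0.1,-2,0,0,0],
    [0.2,0.1,-4,0,0,0],
    [0.2,0.1,-5.5,0,0,0],
    [0.2,0.1,-6.8,0,0,0],
    [0.2,0.1,-7.5,0,0,0],
    [0.2,0.1,-7.7,0,0,0],
    [0.2,0.1,-7.7,0,0,0],
  ],
)

```text
time_s: 30.25
tcp_pos: [0.6595, 0.1735, 0.0336]
tool_rot: [-0.411, 0.575, 0.411, 0.575]
force: [-0.4, -1.0, -1.2]
gripper_width: 0.0499
```

drive_tool(
  moves=[
    [0,0,-0.1,0,0,0],
    [0,0,-0.1,0,0,0],
  ],
)

```text
time_s: 30.45
tcp_pos: [0.6596, 0.1736, 0.0328]
tool_rot: [-0.412, 0.575, 0.411, 0.575]
force: [0.3, 0.1, -1.0]
gripper_width: 0.05
```

drive_tool(
  moves=[
    [0,0,-0.1,0,0,0],
    [0,0,-0.2,0,0,0],
    [0,0,-0.3,0,0,0],
    [0,0,-0.3,0,0,0],
  ],
)

```text
time_s: 30.85
tcp_pos: [0.6593, 0.1736, 0.0292]
tool_rot: [-0.411, 0.575, 0.411, 0.575]
force: [-1.0, 1.0, -0.8]
gripper_width: 0.0502
```

drive_tool(
  moves=[
    [0,0,-0.1,0,0,0],
    [0,0,-0.1,0,0,0],
  ],
)

```text
time_s: 31.05
tcp_pos: [0.6595, 0.1736, 0.0291]
tool_rot: [-0.412, 0.575, 0.411, 0.575]
force: [-2.4, -1.6, 4.4]
gripper_width: 0.0501
```

Contact on the floor at 0.029. I'll release and back away so both cameras have a clear view.

drive_tool(
  moves=[
    [0,0,0,0,0,0],
    [0,0,0,0,0,0],
    [0,0,0,0,0,0],
    [0,0,0,0,0,0],
    [0,0,0,0,0,0],
  ],
  hand=0,
)

```text
time_s: 31.55
tcp_pos: [0.6593, 0.1735, 0.0282]
tool_rot: [-0.411, 0.575, 0.411, 0.575]
force: [0.3, 1.0, 0.3]
gripper_width: 0.0853
```

drive_tool(
  moves=[
    [0,0,1.5,0,0,0],
    [0,0,3,0,0,0],
    [0,0,6,0,0,0],
    [0,0,10,0,0,0],
    [0,0,15,0,0,0],
    [-4,0,18,0,0,0],
    [-8,0,20,0,0,0],
    [-12,0,20,0,0,0],
  ],
)

```text
time_s: 32.35
tcp_pos: [0.5389, 0.1736, 0.2329]
tool_rot: [-0.413, 0.573, 0.41, 0.577]
force: [0.6, -0.2, -0.4]
gripper_width: 0.0853
```

drive_tool(
  moves=[
    [-5,0,0,0,0,0],
    [-10,0,0,0,0,0],
    [-15,0,0,0,0,0],
    [-20,0,0,0,0,0],
    [-22,0,0,0,0,0],
    [-22,0,0,0,0,0],
    [-22,0,0,0,0,0],
  ],
)

```text
time_s: 33.05
tcp_pos: [0.3201, 0.1736, 0.2295]
tool_rot: [-0.412, 0.574, 0.411, 0.576]
force: [-0.5, 0.2, -0.3]
gripper_width: 0.0854
```

```bash
python3 - <<'E'
from h import *
s=readout.get_state();print(s['tcp_pos'],s['gripper_width'])
im=grab('top','t14.png');im=grab('side','s14.png')
E
python3 m.py | cut -c1-140
```

```text
[0.32013427 0.17363197 0.22950805] 0.08536931095495404
bench z 0.00016358379585160648
z0.074 px (184.5, 174.5) med [0.6297 0.3284 0.0762] circ [0.6297 0.3273 0.0762] diam 21.6 minrect ((630.0886840820312, 327.8172607421875), (
z0.034 px (428.61798095703125, 171.22752380371094) med [ 0.6462 -0.1992  0.0486] circ [ 0.6502 -0.2008  0.0486] diam 65.7 minrect ((650.5415
z0.034 px (257.5928955078125, 166.63661193847656) med [0.6478 0.1711 0.0481] circ [0.6559 0.1746 0.0481] diam 50.6 minrect ((649.71820068359
z0.034 px (346.0, 165.0) med [ 0.6579 -0.0205  0.0434] circ [ 0.6631 -0.0204  0.0434] diam 22.1 minrect ((659.2075805664062, -20.15428543090
z0.034 px (189.88461303710938, 178.65383911132812) med [0.6181 0.3119 0.0451] circ [0.6276 0.3252 0.0451] diam 48.2 minrect ((625.0266723632
z0.034 px (486.70062255859375, 184.0635528564453) med [ 0.6264 -0.3289  0.0401] circ [ 0.6253 -0.3286  0.0401] diam 78.9 minrect ((627.01336
z0.034 px (180.5, 236.0) med [0.497  0.3315 0.0446] circ [0.4995 0.3405 0.0446] diam 36.3 minrect ((498.23358154296875, 335.2297668457031), 
z0.034 px (258.358917236328
[... 1810 characters left out ...]
 px (473.5, 186.5) med [ 0.6189 -0.2984  0.0277] circ [ 0.6221 -0.3033  0.0277] diam 50.3 minrect ((620.1441650390625, -298.549285888671
tray px (480.5, 251.5) med [ 0.4757 -0.3048  0.0304] circ [ 0.4779 -0.3168  0.0304] diam 103.8 minrect ((478.9079895019531, -312.64187622070
tray px (501.5, 256.0) med [ 0.4898 -0.3923  0.0311] circ [ 0.4688 -0.3618  0.0311] diam 126.6 minrect ((469.0479736328125, -362.56521606445
tray px (491.7173767089844, 255.1521759033203) med [ 0.4711 -0.343   0.0233] circ [ 0.4709 -0.343   0.0233] diam 28.2 minrect ((471.05807495
tray px (497.0, 277.5) med [ 0.4211 -0.3501  0.0311] circ [ 0.422  -0.3516  0.0311] diam 54.9 minrect ((422.1238708496094, -351.702514648437
```

View pics/s14.png

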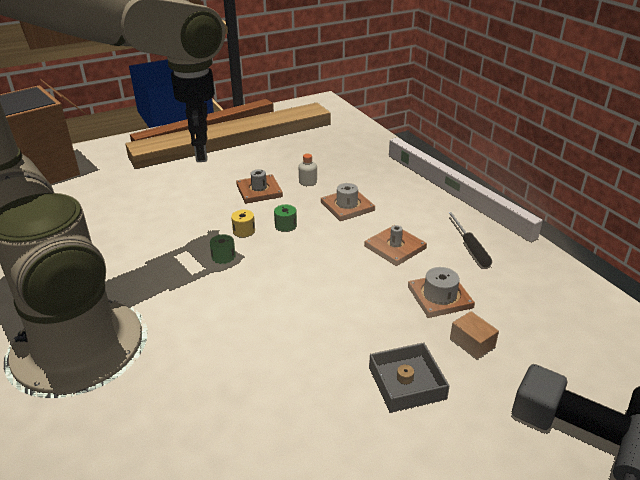

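View pics/t14.png

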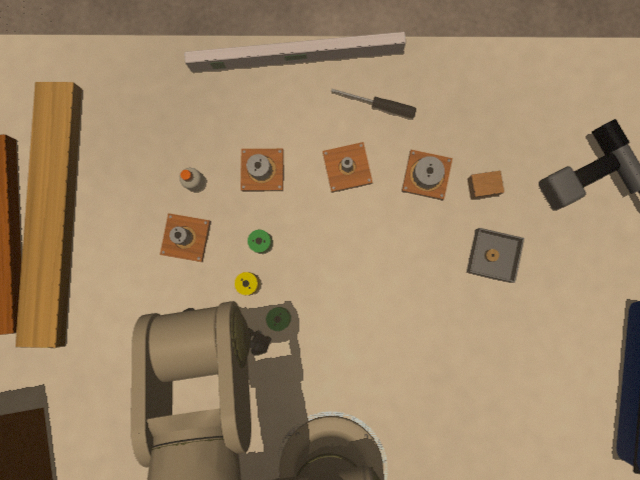

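The top and side views show every saw standing inside its recess. I'll check the top faces: height, centre and tilt.

Run:
```python
from h import *
im=dict(np.load('last_top.npz'));P=pts(im);Z=P[...,2]
for n,c in dict(s64=(.652,-.2027),s51=(.658,.173),s38=(.4998,.3435),s25=(.6669,-.0218)).items():
    m=(np.hypot(P[...,0]-c[0],P[...,1]-c[1])<.045)&(Z>.0475)&(Z<.054)
    m=m.astype(np.uint8);cs,_=cv2.findContours(m,0,1);k=max(cs,key=cv2.contourArea)
    h=np.zeros_like(m);cv2.drawContours(h,[k],-1,1,-1);q=P[(h>0)&(m>0)]
    (u,v),r=cv2.minEnclosingCircle(k);z=np.median(q[:,2]);X=ray(im,u,v,z)
    A=np.c_[q[:,:2]-q[:,:2].mean(0),np.ones(len(q))];a=np.linalg.lstsq(A,q[:,2],rcond=None)[0]
    print(n,'z',z.round(4),'off mm',((X[:2]-c)*1e3).round(1),'tilt',np.hypot(*a[:2]).round(3),len(q),'diam',(2*r+1)*(1.104-z)/.4889)
```

```text
s64 z 0.0505 off mm [-0.6  1.6] tilt 0.006 607 diam 65.16424007115089
s51 z 0.051 off mm [0.8 2.5] tilt 0.007 380 diam 51.27048137414357
s38 z 0.0512 off mm [2.  1.8] tilt 0.008 214 diam 39.893253675382425
s25 z 0.0507 off mm [0.8 0.9] tilt 0.07 91 diam 26.193674003478982
```

The slope reading for the 25 is noisy, with only 91 pixels plus the arbor hole, so I'll check it again over its inner area.

Run:
```python
from h import *
for k in range(2):
    im=grab('top');P=pts(im);Z=P[...,2]
    u,v=346.0,164.9
    m=(np.hypot(P[...,0]-.6677,P[...,1]+.0209)<.0105)&(abs(Z-.0505)<.0025)
    q=P[m];A=np.c_[q[:,:2]-q[:,:2].mean(0),np.ones(len(q))]
    a,c=np.linalg.lstsq(A,q[:,2],rcond=None)[:2];print(a,len(q),q[:,2].std())
im=dict(np.load('last_side.npz'));cv2.imwrite('pics/s25.png',cv2.resize(im['color'][205:275,350:440],None,fx=8,fy=8,interpolation=cv2.INTER_CUBIC))
```

```text
[-0.02296661  0.01988817  0.05067011] 57 0.0011972239894613532
[-0.04021243  0.0206962   0.05031198] 62 0.0014438620864017943
```

View pics/s25.png

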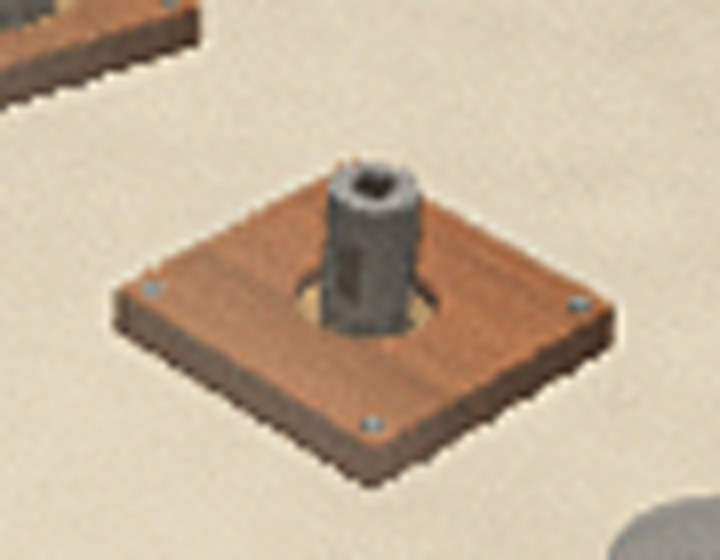

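Run:
```python
from h import *
im=dict(np.load('last_side.npz'))
p,_=cv2.projectPoints(np.array([[.6673,-.0212,.008],[.6673,-.0212,.05]]),im['rvec'],im['tvec'],im['K'],None);p=p[:,0]
print((p-[350,205])*8)
```

```text
[[351.45444088 301.44226166]
 [361.6305628  174.60403972]]
```

A vertical axis at that spot should lean about 10 px over 127 in this view. The picture shows about 8 over 125, so the 25 saw is upright.

Run:
```python
from plant import arm
print(arm.sign_off())
```

```text
the job is handed in; nothing more can be done
None
```

I took both piles apart and handed the job in at about 33 s of the 125 s allowed; the sign-off gives no verdict. The 25, 64, 38 and 51 mm saws each went down into their own recess until they touched the floor. The plug went into the scrap tray.

**Saws:**

| Saw | Top-face height (50 mm nominal) | Distance from block centre (limit 9 mm) | Tilt (limit 0.08 rad) |
|---|---|---|---|
| 64 mm | 50.5 mm | 1.7 mm | 0.006 rad |
| 51 mm | 51.0 mm | 2.6 mm | 0.007 rad |
| 38 mm | 51.2 mm | 2.7 mm | 0.008 rad |
| 25 mm | 50.7 mm | 1.2 mm | see below |

**25 mm saw tilt:** this check disagreed with itself. The first fit gave 0.07 rad, but it used only 91 noisy pixels. Repeats over the inner area gave about 0.03 and 0.045 rad. In the side view its edges match a vertical axis, so I took it as upright.

**The rest:** the plug lies about 7 mm from the tray centre, with its top 23 mm above the bench. The screw box and glue bottle measured within about 1.5 mm of where they started. The gripper was open and clear of everything when I handed in.

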